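# Fit the swing stop on the bakery's cutting bed

### The job

Fit the swing stop to the cutting bed: pick up the flat steel bar with the hole and lower it over the bed, nudging it gently along the slot until its hole drops over the clamped pin and it lies fully down on the bed, with the fin on the fence block's side of the pin. Then swing it round the pin until its long edge lies along the fence block, and let go of it. Never force it against the bed or the pin, and leave the other things where they are.

Things in the scene. Friction and masses are not known exactly. Their poses are not given: they have to be found in the camera images.
- stop_grip (a point): the swing stop: loose flat steel bar 150 x 44 x 8 mm (x, y, z) with an upright grip fin on it, 45 mm long (x), 10 mm thick (y), its top 47 mm above the bar's underside. This point: middle of the fin's length and thickness, 27 mm above the underside, 21 mm from the bar's middle. x runs along the bar away from the hole, z up. About 0.28 to 0.5 kg. Starts flat on the table
- stop_hole (a point): centre of the through hole in the swing stop, at the bar's underside: 40 mm from the fin's middle towards -x, on the bar's centre line; the bar runs from 56 mm behind it (-x) to 94 mm ahead of it (+x); hole diameter 15 mm. Same axes as the stop
- bed: the cutting bed, a fixed aluminium plate 240 x 150 x 20 mm. Origin: on the table under the middle of the bed's slot; x along the slot, z up. The plate runs from x = -90 to +150 mm, y = -75 to +75 mm
- bed_slot (a point): middle of the slot, on the bed's top (20 mm above the table), same axes. On the slot's line (y = 0) a steel pin stands up 12 mm from the bed: 12 mm diameter, bevelled top. It is clamped firmly (does not give) somewhere from x = -26 to +26 mm of this point; where is not measured and differs each time
- bed_fence (a point): the fence block fixed on the bed, 60 x 18 x 14 mm: this point is the middle of its face that looks to the slot (-y), at the bed's top; 65 mm along x and 23.2 mm along +y from the slot's middle. With the hole on the pin and the bar pointing along the bed's +x, the bar's edge lies along this face, about 1 mm clear
- presser: bystander, looks like the stop but is shorter and wider and has no hole: steel plate 100 x 60 x 8 mm with the same fin; loose, flat on the table. Origin: centre of its underside
- cutter: bystander: steel cutter ring 70 mm across, 40 mm high, standing loose; origin at its underside
- brush: bystander: pastry brush lying loose; origin at its underside
- shaker: bystander: metal can 64 mm across, 110 mm high, loose; origin at its underside
- bowl: bystander: steel bowl 150 mm across, 70 mm high, loose; origin at its underside
- scraper: bystander: flat dough scraper 85 x 130 mm, up to 18 mm high, loose; origin at its underside
- jar: bystander: glass jar 70 mm across, 90 mm high, loose; origin at its underside
Not all that is in view belongs to the job. What is shaped like the part that bears stop_grip but blue or turquoise is not meant.

How it is judged:
By the outcome, as a careful person would: the job done as asked, in the order asked, and still so for the second after the job is handed in, with the robot touching nothing.
It also fails if it takes over 64 s, if anything falls off the work surface, if the arm or the gripper's body presses on something with over 40 N, if the wrist force passes 120 N, or if a joint passes its speed limit or range.

### The arm

A 6-joint arm with a two-finger parallel gripper is mounted at the origin on the work surface. World frame = base frame: x ahead of the robot, y to its left, z up, the work surface at z = 0. Lengths are in m, angles in rad, forces in N, time in s.
With the tool pointing down it reaches from about 0.35 to 0.975 m from the base axis. Payload 4.9 kg.
Tool frame: the origin (TCP) lies midway between the tips of the shut fingers; the grasp point (between the pads) lies 19 mm behind it; x points along the fingers, z is the direction in which the jaws open and shut, and the axes are right-handed (so a half turn about x gives the same grasp; the last joint's range is limited). The gripper opens to 85 mm and grips with 20 to 120 N. Pads are 22 mm wide; open, the fingers measure 114 mm over their backs; the gripper's body (76 mm by 85 mm) begins 54 mm behind the grasp point. The pads swing forward as they close: fully open they stand 13 mm farther back than shut.
Start: joints at [-1.462, 0.053, 1.613, -0, 1.476, -0.119], TCP at [0.141, -0.609, 0.231] pointing down, gripper open.
Joint ranges: [-3.01, 3.01], [-1.01, 2.22], [0.06, 2.58], [-1.02, 4.17], [0.09, 2.62], [-3.14, 3.14]. Speed limits (rad/s): [2.57, 2.57, 3.14, 3.14, 3.14, 3.14].

### API

Orientations are given as a unit quaternion [w, x, y, z].
In Python, from plant import state, cams, workorder, nets gives the robot as it stands.
- The arm moves only by the tool play_rows, never from a script. Its argument "motion" is a list of rows, each a list of 3 entries, a list of its own where there are three numbers: the closure, from -1 (fully open) to 1 (shut), then the shift along the world's x, y, z in m, then the turn about the world's z in rad. A call has 1 to 5 rows; each row is the pose to reach, as a shift and turn from the pose commanded when the call began; what a row does not reach only later rows make up. A row lasts 1/10 s, in which the tool goes at most 50 mm and 8.59 degrees, less where a joint would pass 70% of its speed; a pose out of reach is approached as far as the arm can. A call with a gripper value outside its range is refused whole. The fingers move at their own pace and stop on an object; the grip force is fixed at half the most. Time passes only in rows, so rows that repeat a pose let the fingers close. It gives the time, the measured TCP pose, the force and the opening at its end, in the units of the state.
- state(): the state, without advancing time (a new reading comes with each control period).
- cams.grab_frame(name): name is "side" or "top"; returns (picture, depth): 420x560x3 uint8, red, green, blue; 420x560 float32, m along the optical axis (not along the pixel's ray), 0 where there is no reading.
- cams.camera_info(name): a dict with "K" (3x3 intrinsics, pixels), "k1" (the pictures are not rectified: a ray, as slopes to the right and down, at radius r is drawn at 1 + k1 r^2 times it, then the intrinsics apply), "rvec" (rotation vector, rad) and "tvec" (3), from world to camera coordinates, as OpenCV has them. Camera axes: x right, y down, z forward; pixel columns grow to the right and rows downward; lengths in m; the calibration is good to about 2 mm. A picture is of the moment at which its call begins. camera_info takes no time and is no camera call.
- workorder.job_done(): hands the job in, once; it reports no verdict.
Trained networks look in the newest picture that a camera, given by its name, has taken for a name from the list of things; names that differ only in an ending like _2 or _b are one class to them, and where a whole thing is asked for, a point or a joint stands for the part that bears it (a point fixed in the world has none). Each returns a list of dicts, best first, with "score" (0 to 1); they miss things now and then, are a little off and sometimes report something else, mostly with a low value. They report only what shows in the picture. A call takes as long as a camera call. They do not tell look-alikes from the thing itself.
- nets.recognise(camera, target): "at" ([x, y, z] in m, in world coordinates, good to about 4 mm: the middle of the surface that is visible of it).
- nets.landmark_of(camera, target): "at" ([x, y, z] in m, in world coordinates, good to about 4 mm: a listed point, or the origin of a listed thing).
The state is a dict: "time": time; "joint_pos": joint angles; "joint_vel": joint speeds; "joint_efforts": joint torques, N m; "tool_pos": TCP position; "tool_rot": TCP orientation; "contact_force": force on the tool from outside, world axes, zero at the start; "ft_torque": the same for the moment, N m; "gripper_width": opening from 0.0 (shut) to 1.0 (fully open).
Only numpy, scipy, OpenCV 4.12 (cv2) and the standard library are available. Lean on these libraries where they do the work, as an engineer would, in place of code of your own. Each camera call takes 0.05 s, during which the arm holds its last target.

## Working session

There is one attempt and no reset: what is moved stays moved. The work goes in short steps, Python scripts to look and compute and a tool call to move; the robot and the scene stay as the last step left them, time stands still between calls to the robot, and variables do not carry over. Pictures are saved under pics/ and viewed, and the job is handed in when it is done.

Besides the shell and the picture viewer there is one more tool, called after "Request:" as a command line: name --argument value ..., lists and objects as JSON in quotes. play_rows: Moves the arm, as the interface text tells. Its arguments: {"type":"object","properties":{"motion":{"type":"array","items":{"type":"array"}}},"required":["motion"]}

```bash
mkdir -p pics; ls
cat > h.py <<'E'
import numpy as np, cv2
from plant import state, cams, workorder, nets
def grab(cam,name):
    im,d=cams.grab_frame(cam); cv2.imwrite(f'pics/{name}.png',im[:,:,::-1]); np.savez(f'pics/{name}.npz',im=im,d=d); return im,d
def pose(cam):
    i=cams.camera_info(cam); K=np.array(i['K'],float);R=cv2.Rodrigues(np.array(i['rvec'],float))[0];t=np.array(i['tvec'],float).ravel();return K,float(i['k1']),R,t
def px2w(cam,uv,d=None,z=None):
    K,k1,R,t=pose(cam); uv=np.array(uv,float).reshape(-1,1,2)
    n=cv2.undistortPoints(uv,K,np.array([k1,0,0,0,0.])).reshape(-1,2)
    r=np.c_[n,np.ones(len(n))]
    if d is not None: pc=r*np.asarray(d).reshape(-1,1); return (pc-t)@R
    o=-R.T@t; dr=r@R; s=(z-o[2])/dr[:,2]; return o+dr*s[:,None]
def w2px(cam,P):
    K,k1,R,t=pose(cam); return cv2.projectPoints(np.array(P,float).reshape(-1,1,3),cv2.Rodrigues(R)[0],t,K,np.array([k1,0,0,0,0.]))[0].reshape(-1,2)
E
python3 - <<'E'
from h import *
grab('top','t0');grab('side','s0')
for c in('top','side'):
  print(c,cams.camera_info(c)['k1'],-pose(c)[2].T@pose(c)[3])
  for n in('stop_grip','stop_hole','bed','bed_slot','bed_fence','presser'):
    print(n,[(np.round(x['at'],3).tolist(),round(x['score'],2),w2px(c,x['at']).round().tolist()) for x in nets.landmark_of(c,n)][:4])
print(state())
E
```

```text
pics
top -0.057121681838407 [ 0.40906077 -0.07382073  1.08430937]
stop_grip [([0.468, -0.587, 0.03], 0.8, [[449.0, 229.0]]), ([0.29, -0.369, 0.03], 0.75, [[373.0, 292.0]]), ([0.619, -0.263, 0.029], 0.74, [[336.0, 172.0]]), ([0.331, -0.161, 0.023], 0.57, [[297.0, 275.0]])]
stop_hole [([0.256, -0.396, -0.001], 0.76, [[379.0, 303.0]]), ([0.3, -0.132, -0.004], 0.76, [[286.0, 285.0]]), ([0.424, -0.584, -0.0], 0.66, [[444.0, 245.0]]), ([0.655, -0.246, -0.002], 0.62, [[328.0, 161.0]])]
bed [([0.472, 0.119, 0.003], 0.86, [[197.0, 220.0]])]
bed_slot [([0.479, 0.125, 0.02], 0.68, [[194.0, 218.0]])]
bed_fence [([0.544, 0.134, 0.015], 0.68, [[192.0, 194.0]])]
presser [([0.478, -0.17, 0.003], 0.92, [[301.0, 222.0]])]
side -0.11639165502301729 [-0.19821254 -1.01992819  1.11816861]
stop_grip [([0.622, -0.27, 0.024], 0.95, [[333.0, 237.0]]), ([0.468, -0.588, 0.025], 0.76, [[372.0, 327.0]])]
stop_hole [([0.428, -0.591, -0.0], 0.97, [[361.0, 341.0]]), ([0.653, -0.248, 0.001], 0.79, [[335.0, 234.0]]), ([0.257, -0.397, 0.002], 0.54, [[267.0, 327.0]]), ([0.306, -0.131, 0.002], 0.43, [[227.0, 262.0]])]
be
[... 210 characters left out ...]
[278.0, 245.0]])]
{'time': 0.7, 'joint_pos': array([-1.46199902e+00,  5.26620585e-02,  1.61286021e+00,  1.81405277e-05,
        1.47600038e+00, -1.19019981e-01]), 'joint_vel': array([-0.00121537, -0.00129463,  0.00112993, -0.002649  ,  0.00142146,
       -0.00096828]), 'joint_efforts': array([ 3.27418502e-04, -3.93548369e+01, -3.70368862e+01, -7.39033590e-05,
        4.04968541e-04,  2.12641748e-05]), 'tool_pos': array([ 0.14115043, -0.60885168,  0.23135092]), 'tool_rot': array([ 0.55361252,  0.43991585,  0.55356862, -0.43994205]), 'contact_force': array([-0.41386502, -0.10923897, -0.61885371]), 'ft_torque': array([ 0.05694122, -0.02000475,  0.00407137]), 'gripper_width': 1.0014928494556923}
```

View pics/t0.png

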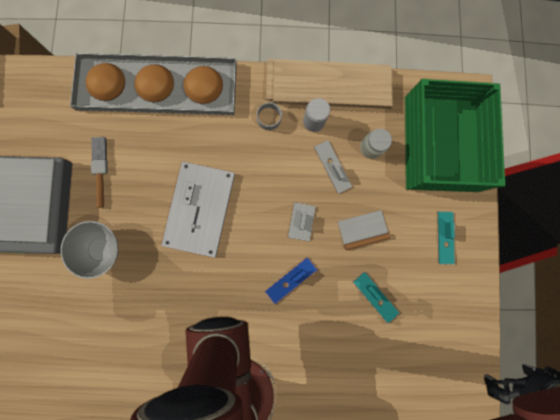

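View pics/s0.png

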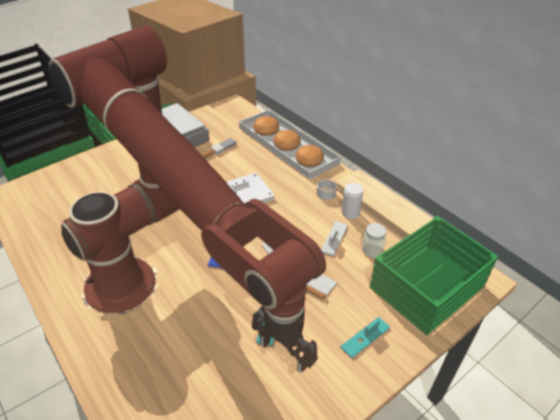

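Candidates in the top picture: the blue bar (292,281), turquoise bars (376,297) and (446,237), the short wide presser without a hole (302,222), and the grey steel bar (333,167). The grey bar fits the description, so I'll check it in a crop.

Run:
```python
import cv2,numpy as np
im=cv2.imread('pics/t0.png')
a=cv2.resize(im[130:205,295:395],None,fx=4,fy=4,interpolation=cv2.INTER_CUBIC)
b=cv2.resize(im[155:265,155:245],None,fx=4.4,fy=4.4,interpolation=cv2.INTER_CUBIC)
o=np.zeros((490,800,3),np.uint8);o[:300,:400]=a;o[:484,402:402+396]=b
cv2.imwrite('pics/c0.png',o)
```

```text
(no output)
```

View pics/c0.png

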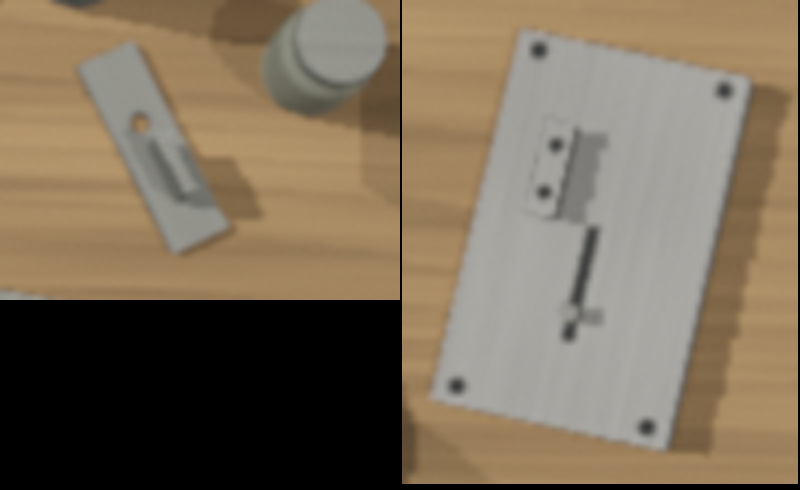

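Run:
```python
from h import *
im=cv2.imread('pics/t0.png')
hsv=cv2.cvtColor(im,cv2.COLOR_BGR2HSV)
def mask(x0,x1,y0,y1):
    m=np.zeros(im.shape[:2],np.uint8); m[y0:y1,x0:x1]=((hsv[y0:y1,x0:x1,1]<60)&(hsv[y0:y1,x0:x1,2]>70))*255
    n,l,s,c=cv2.connectedComponentsWithStats(m); k=1+np.argmax(s[1:,4]); return (l==k).astype(np.uint8)
def fit(m,z):
    c=max(cv2.findContours(m,cv2.RETR_EXTERNAL,cv2.CHAIN_APPROX_NONE)[0],key=cv2.contourArea)[:,0]
    w=px2w('top',c,z=z)[:,:2]*1000
    r=cv2.minAreaRect(w.astype(np.float32)); return r
for nm,b,z in(('bar',(310,358,135,196),.008),('bed',(155,245,155,265),.02)):
    m=mask(*b); r=fit(m,z); print(nm,m.sum(),r)
    cv2.imwrite(f'pics/m_{nm}.png',cv2.resize(m[b[2]:b[3],b[0]:b[1]]*255,None,fx=4,fy=4))
c=np.array([(78,68),(132,43),(230,230),(178,254)])/4+[295,130]
w=px2w('top',c,z=.008)*1000; print('bar corners',w.round(1).tolist(), np.linalg.norm(np.diff(w,axis=0),axis=1),w.mean(0))
c=np.array([(523-402,28),(749-402,76),(668-402,450),(432-402,400)])/4.4+[155,155]
w=px2w('top',c,z=.02)*1000; print('bed',w.round(1).tolist(),np.linalg.norm(np.diff(w,axis=0),axis=1),w.mean(0))
print('hole',px2w('top',[[330,160.7]],z=.006)*1000)
print('pin',px2w('top',[[155+173/4.4,155+312/4.4]],z=.032)*1000)
print('slot ends',px2w('top',[[155+190/4.4,155+230/4.4],[155+166/4.4,155+338/4.4]],z=.02)*1000)
f=np.array([(178,124),(152,216)])/4.4+155; print('fence rear/top edges',px2w('top',f,z=.034)*1000)
d=np.load('pics/t0.npz')['d']
for p in((326,150),(345,185),(194,226),(210,200),(336,172)): print(p,px2w('top',[p],d=[d[p[1],p[0]]])*1000)
```

```text
bar 821 ((639.1622314453125, -256.71295166015625), (151.3053436279297, 46.25431442260742), 28.140544891357422)
bed 4810 ((504.38763427734375, 116.12847900390625), (152.63470458984375, 240.82119750976562), 79.49642944335938)
bar corners [[692.7, -203.8, 8.0], [712.7, -242.4, 8.0], [579.3, -314.5, 8.0], [560.8, -277.4, 8.0]] [ 43.50338534 151.61422329  41.45762281] [ 636.39722018 -259.52740952    8.        ]
bed [[635.0, 166.2, 20.0], [608.9, 21.9, 20.0], [372.6, 62.5, 20.0], [398.9, 209.8, 20.0]] [146.63947971 239.76252708 149.66124643] [503.83740861 115.08838642  20.        ]
hole [[ 654.91287455 -249.2931352     6.        ]]
pin [[455.65772534 121.75765008  32.        ]]
slot ends [[507.8157627  115.95473631  20.        ]
 [439.88894062 127.53143769  20.        ]]
fence rear/top edges [[572.44780208 124.25598024  34.        ]
 [514.451574   137.32624114  34.        ]]
(326, 150) [[ 684.22934501 -236.40503924   12.01798044]]
(345, 185) [[ 585.11729889 -292.11290043   11.86759817]]
(194, 226) [[455.2846953  122.18267573  34.26550436]]
(210, 200) [[529.01998988  84.42971201  20.0183077 ]]
(336, 172) [[ 618.90085733 -263.55356471   25.20954021]]
```

The top view shows the grey steel bar at (333,167), with its hole at (330,161) and its fin ahead of it. It fits at 151 x 46 mm. The presser at (302,222) is shorter and has no hole. The bed's slot runs at about -10° and the pin is at (194,226). The bar's x axis points to about 208°, so the grip needs a turn of +0.26 rad.

Request:
play_rows --motion '[[0.0,[0.04,0.028,0],0.06],[0.0,[0.08,0.057,0],0.12],[0.0,[0.12,0.086,0],0.18],[0.0,[0.16,0.114,0],0.22],[0.0,[0.2,0.143,0],0.26]]'

```text
time: 1.2
tool_pos: [0.3425, -0.4646, 0.2316]
tool_rot: [0.606, 0.364, 0.606, -0.364]
contact_force: [0.8, 0.3, 0.3]
gripper_width: 0.496
```

Request:
play_rows --motion '[[0.0,[0.04,0.028,0],0],[0.0,[0.08,0.057,0],0],[0.0,[0.12,0.086,0],0],[0.0,[0.16,0.114,0],0],[0.0,[0.2,0.143,-0.02],0]]'

```text
time: 1.7
tool_pos: [0.5418, -0.3243, 0.2161]
tool_rot: [0.609, 0.364, 0.604, -0.365]
contact_force: [0.7, -0.5, -0.3]
gripper_width: 0.503
```

Request:
play_rows --motion '[[0.0,[0.04,0.028,-0.02],0],[0.0,[0.06,0.045,-0.04],0],[0.0,[0.078,0.056,-0.06],0],[0.0,[0.078,0.056,-0.08],0],[0.0,[0.078,0.056,-0.08],0]]'

```text
time: 2.2
tool_pos: [0.6151, -0.2668, 0.1283]
tool_rot: [0.604, 0.364, 0.609, -0.364]
contact_force: [-1.9, 0.7, -0.3]
gripper_width: 0.503
```

Run:
```python
from h import *
from scipy.spatial.transform import Rotation as Ro
s=state();print(s['time'],s['tool_pos'],s['joint_pos'],s['gripper_width'],s['contact_force'])
q=s['tool_rot'];R=Ro.from_quat([*q[1:],q[0]]).as_matrix();print(R.round(3),np.degrees(np.arctan2(R[1,2],R[0,2])))
grab('side','s1'); grab('top','t1')
for c in('top','side'):
  for n in('stop_grip','stop_hole','bed_slot','bed_fence'):
    print(c,n,[(np.round(x['at'],3).tolist(),round(x['score'],2)) for x in nets.landmark_of(c,n)][:4])
im=cv2.imread('pics/s1.png'); a=w2px('side',[.62,-.265,.03])[0].astype(int);b=w2px('side',[.49,.12,.02])[0].astype(int)
print(a,b)
o=np.hstack([cv2.resize(im[p[1]-50:p[1]+50,p[0]-50:p[0]+50],None,fx=4,fy=4,interpolation=cv2.INTER_CUBIC) for p in(a,b)]);cv2.imwrite('pics/c1.png',o)
```

```text
2.2 [ 0.6150879  -0.26680426  0.12832347] [-5.20132312e-01  2.40079776e-01  1.58201693e+00 -9.11543650e-05
  1.32661689e+00  5.61642331e-01] 0.5027229595899777 [-1.85863758  0.73342175 -0.26005265]
[[-0.006  0.883  0.47 ]
 [ 0.003  0.47  -0.883]
 [-1.    -0.004 -0.006]] -61.9805032664181
top stop_grip [([0.466, -0.589, 0.027], 0.87), ([0.287, -0.372, 0.026], 0.65)]
top stop_hole [([0.256, -0.397, -0.003], 0.93), ([0.656, -0.249, -0.003], 0.66), ([0.424, -0.588, -0.002], 0.58)]
top bed_slot [([0.476, 0.122, 0.02], 0.96)]
top bed_fence [([0.542, 0.134, 0.016], 0.76)]
side stop_grip [([0.293, -0.37, 0.027], 0.97), ([0.466, -0.587, 0.024], 0.89), ([0.329, -0.16, 0.025], 0.82), ([0.618, -0.27, 0.022], 0.6)]
side stop_hole [([0.258, -0.396, -0.001], 0.92), ([0.303, -0.13, 0.002], 0.78), ([0.427, -0.592, -0.001], 0.64), ([0.658, -0.247, 0.003], 0.56)]
side bed_slot [([0.478, 0.124, 0.023], 0.9)]
side bed_fence [([0.701, -0.369, -0.0], 0.42)]
[331 235] [230 193]
```

View pics/c1.png

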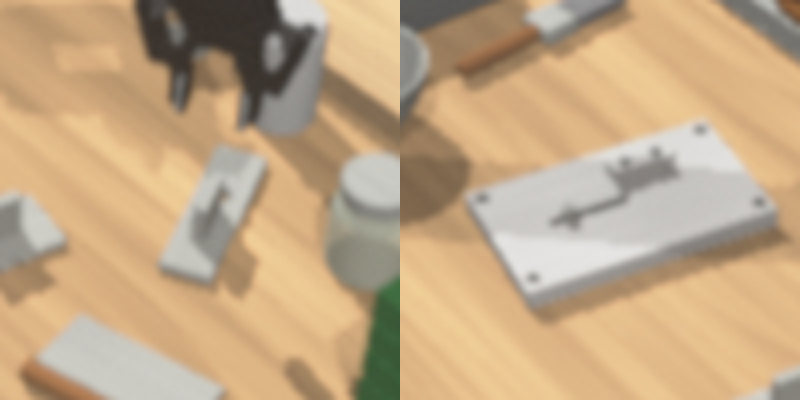

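The side crop shows the gripper above the bar at about (331,235), with the can and jar clear. I'll lower onto the fin.

Request:
play_rows --motion '[[0.0,[0.001,0,-0.03],0],[0.0,[0.001,0,-0.06],0],[0.0,[0.001,0,-0.085],0],[0.0,[0.001,0,-0.105],0],[0.0,[0.001,0,-0.115],0]]'

```text
time: 3.2
tool_pos: [0.6163, -0.268, 0.0151]
tool_rot: [0.605, 0.364, 0.607, -0.365]
contact_force: [0.5, 0.3, -0.9]
gripper_width: 0.5
```

Request:
play_rows --motion '[[0.4,[0,0,0],0],[0.8,[0,0,0],0],[1.0,[0,0,0],0],[1.0,[0,0,0],0],[1.0,[0,0,0],0]]'

```text
time: 3.7
tool_pos: [0.6186, -0.2691, 0.0191]
tool_rot: [0.607, 0.364, 0.605, -0.364]
contact_force: [0.5, -0.3, 2.0]
gripper_width: 0.098
```

Request:
play_rows --motion '[[1.0,[0,0,0],0],[1.0,[0,0,0],0],[1.0,[0,0,0.01],0],[1.0,[0,0,0.03],0],[1.0,[0,0,0.05],0]]'

```text
time: 4.2
tool_pos: [0.616, -0.2677, 0.066]
tool_rot: [0.604, 0.364, 0.608, -0.365]
contact_force: [0.4, -0.4, -4.4]
gripper_width: 0.106
```

Run:
```python
from h import *
s=state();print(s['time'],s['tool_pos'],s['joint_pos'],s['gripper_width'],s['contact_force'],s['ft_torque'])
grab('side','s2'); 
im=cv2.imread('pics/s2.png'); a=w2px('side',[.62,-.265,.07])[0].astype(int)
o=cv2.resize(im[a[1]-50:a[1]+50,a[0]-60:a[0]+60],None,fx=5,fy=5,interpolation=cv2.INTER_CUBIC);cv2.imwrite('pics/c2.png',o)
```

```text
4.2 [ 0.61602265 -0.26773914  0.06598639] [-5.20653285e-01  3.06670039e-01  1.61410967e+00 -8.97530012e-05
  1.22530283e+00  5.62384213e-01] 0.10616000305810591 [ 0.44300208 -0.40580506 -4.36512248] [-0.03014732 -0.00452941 -0.02232055]
```

View pics/c2.png

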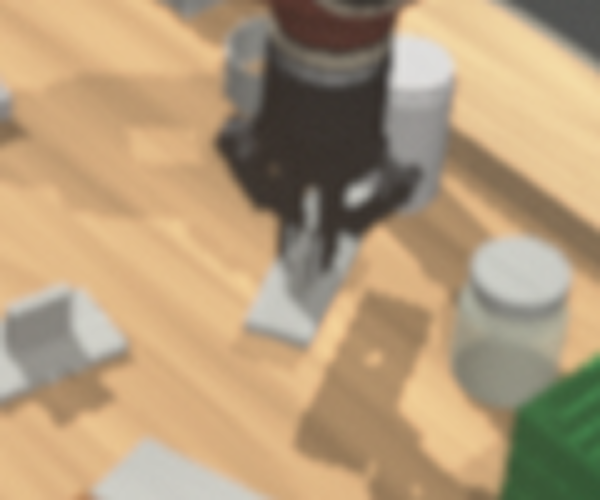

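The bar is held level and lifted; the force reading is -4.4 N and its shadow is detached. Next I'll carry it to the bed, turning it +2.04 rad in total.

Request:
play_rows --motion '[[1.0,[0,0,0.025],0],[1.0,[0,0.01,0.05],0.06],[1.0,[-0.005,0.03,0.07],0.18],[1.0,[-0.015,0.06,0.07],0.3],[1.0,[-0.025,0.09,0.07],0.42]]'

```text
time: 4.75
tool_pos: [0.5922, -0.178, 0.1374]
tool_rot: [0.669, 0.229, 0.669, -0.229]
contact_force: [-0.0, 0.0, -4.3]
gripper_width: 0.106
```

Request:
play_rows --motion '[[1.0,[-0.01,0.03,0],0.13],[1.0,[-0.02,0.06,0],0.26],[1.0,[-0.03,0.09,0],0.39],[1.0,[-0.04,0.12,0],0.52],[1.0,[-0.05,0.15,0],0.65]]'

```text
time: 5.25
tool_pos: [0.5412, -0.0273, 0.1361]
tool_rot: [0.706, 0.003, 0.708, -0.003]
contact_force: [0.6, 0.4, -3.0]
gripper_width: 0.107
```

Request:
play_rows --motion '[[1.0,[-0.012,0.03,0],0.13],[1.0,[-0.024,0.06,0],0.26],[1.0,[-0.036,0.09,0],0.39],[1.0,[-0.048,0.115,0],0.52],[1.0,[-0.055,0.13,0],0.65]]'

```text
time: 5.75
tool_pos: [0.4857, 0.103, 0.1361]
tool_rot: [0.67, -0.223, 0.672, 0.224]
contact_force: [0.5, -0.6, -4.9]
gripper_width: 0.107
```

Request:
play_rows --motion '[[1.0,[0,0,-0.02],0.12],[1.0,[0,0,-0.04],0.24],[1.0,[0,0,-0.055],0.32],[1.0,[0,0,-0.06],0.32],[1.0,[0,0,-0.06],0.32]]'

```text
time: 6.25
tool_pos: [0.4864, 0.1013, 0.076]
tool_rot: [0.627, -0.325, 0.629, 0.325]
contact_force: [0.4, 0.1, -3.6]
gripper_width: 0.108
```

```bash
cat > look.py <<'E'
from h import *
import sys
from scipy.spatial.transform import Rotation as Ro
def look(tag):
    s=state();print(s['time'],s['tool_pos'].round(4),s['joint_pos'].round(3),s['gripper_width'],s['contact_force'].round(2),s['ft_torque'].round(3))
    q=s['tool_rot'];R=Ro.from_quat([*q[1:],q[0]]).as_matrix();print('bar yaw',np.degrees(np.arctan2(R[1,2],R[0,2]))-90+360*0, R[2,0].round(4),R[2,1:].round(4))
    o=[]
    for c in('top','side'):
        im,d=grab(c,tag+c[0]); a=w2px(c,[.475,.11,.04])[0].astype(int)
        o.append(cv2.resize(im[a[1]-40:a[1]+40,a[0]-40:a[0]+40,::-1],None,fx=5,fy=5,interpolation=cv2.INTER_CUBIC)); print(c,'crop origin',a-40,'x5')
    cv2.imwrite(f'pics/c{tag}.png',np.hstack(o))
if __name__=='__main__': look(sys.argv[1])
E
python3 look.py a3
```

```text
6.25 [0.4864 0.1013 0.076 ] [ 0.055 -0.103  2.038 -0.     1.21  -0.9  ] 0.10766326014733771 [ 0.44  0.09 -3.63] [ 0.016 -0.043 -0.016]
bar yaw -35.26671675762825 -1.0 [ 0.0024 -0.0019]
top crop origin [158 178] x5
side crop origin [188 151] x5
```

View pics/ca3.png

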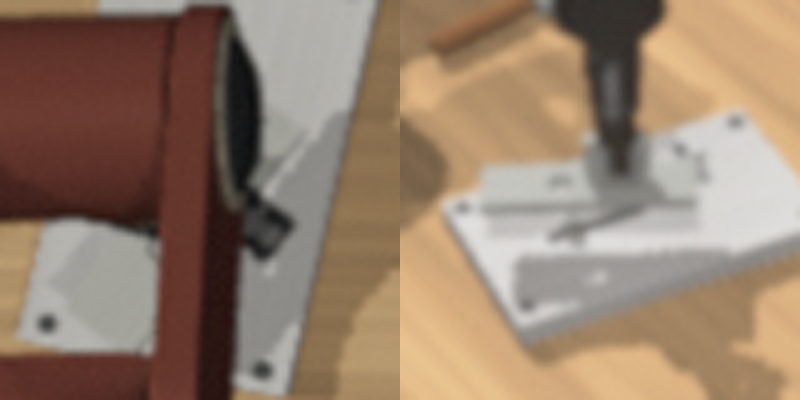

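Run:
```python
from h import *
p=np.load('pics/a3s.npz'); im=p['im'];d=p['d']
print('hole top',px2w('side',[[220,187.4]],z=.068)*1000, 'z064',px2w('side',[[220,187.4]],z=.064)*1000)
print('pin', px2w('side',[[222,197]],z=.030)*1000,px2w('side',[[222,197]],z=.020)*1000)
for c in('side','top'):
  for n in('stop_hole','stop_grip','bed_slot','bed_fence'):
    print(c,n,[(np.round(x['at'],3).tolist(),round(x['score'],2)) for x in nets.landmark_of(c,n) if x['at'][1]>0][:4])
for p0 in((210,190),(225,190),(300-75,190)): print(p0,px2w('side',[p0],d=[d[p0[1],p0[0]]])*1000)
a=im[170:215,190:260,::-1]; cv2.imwrite('pics/z3.png',cv2.resize(a,None,fx=11,fy=11,interpolation=cv2.INTER_CUBIC))
```

```text
hole top [[449.27673349 118.08072584  68.        ]] z064 [[451.74296328 122.41530186  64.        ]]
pin [[448.99023063 110.34185048  30.        ]] [[454.93786382 120.72875221  20.        ]]
side stop_hole [([0.452, 0.128, 0.062], 0.63)]
side stop_grip [([0.48, 0.1, 0.083], 0.92)]
side bed_slot []
side bed_fence [([0.543, 0.13, 0.02], 0.85)]
top stop_hole [([0.451, 0.127, 0.056], 0.59)]
top stop_grip [([0.481, 0.109, 0.084], 0.83)]
top bed_slot [([0.475, 0.124, 0.02], 0.97)]
top bed_fence []
(210, 190) [[417.77295346 133.58889555  62.52410626]]
(225, 190) [[458.29937953 101.25492199  62.6399447 ]]
(225, 190) [[458.29937953 101.25492199  62.6399447 ]]
```

View pics/z3.png

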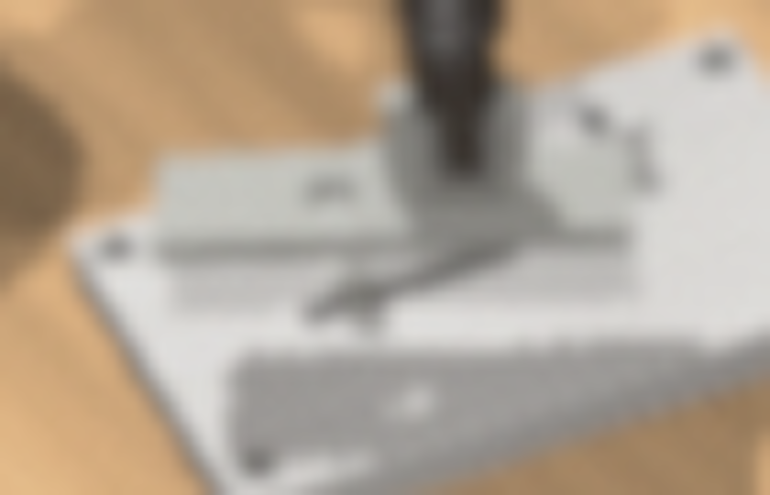

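Run:
```python
from h import *
p=np.load('pics/a3s.npz'); im=p['im'];d=p['d']
pts=np.array([(x,y) for x in range(207,225) for y in range(186,192)])
P=px2w('side',pts,d=d[pts[:,1],pts[:,0]])*1000; print('bar top z',np.median(P[:,2]),P[:,2].std())
pts=np.array([(x,y) for x in range(200,212) for y in range(207,212)])
P=px2w('side',pts,d=d[pts[:,1],pts[:,0]])*1000; print('bed z',np.median(P[:,2]),P[:,2].std())
o=[]
for n in('s1','a3s'):
  a=np.load(f'pics/{n}.npz')['im'][180:210,205:245,::-1]; a=cv2.convertScaleAbs(a,alpha=1.0)
  o.append(cv2.resize(a,None,fx=10,fy=10,interpolation=cv2.INTER_LANCZOS4))
a=np.load('pics/t0.npz')['im'][205:245,175:215,::-1];o2=cv2.resize(a,None,fx=7.5,fy=7.5,interpolation=cv2.INTER_LANCZOS4)
out=np.zeros((600,800,3),np.uint8);out[:300]=np.hstack(o);out[300:,:300]=o2
cv2.imwrite('pics/z4.png',out)
# predicted pin for bed-x s, base & top
u=np.array([np.cos(np.radians(-10.2)),np.sin(np.radians(-10.2))])
for s in(-14,-18,-22):
  q=np.array([475,122])+s*u
  print(s,q,[ (w2px(c,[q[0]/1e3,q[1]/1e3,z])[0].round(1).tolist()) for c in('side','top') for z in(.02,.032)])
```

```text
bar top z 63.43092499211104 101.35714743065205
bed z 11.393311340587669 142.47596204772086
-14 [461.22126149 124.47918636] [[222.9, 195.7], [222.6, 193.1], [194.2, 224.1], [193.4, 223.8]]
-18 [457.28447906 125.18752533] [[221.9, 196.1], [221.6, 193.5], [193.9, 225.5], [193.1, 225.3]]
-22 [453.34769662 125.89586429] [[220.8, 196.4], [220.6, 193.8], [193.6, 226.9], [192.7, 226.7]]
```

View pics/z4.png

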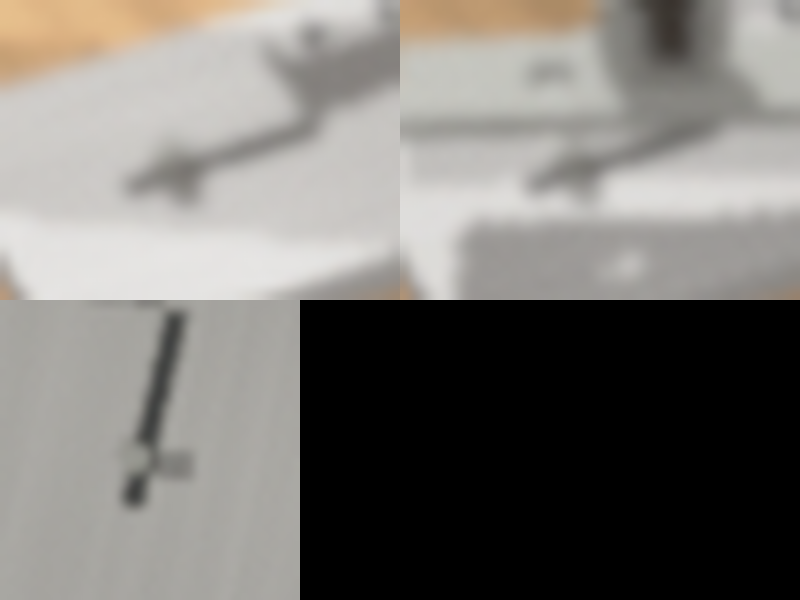

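Run:
```python
from h import *
for q in([.457,.126],[.4535,.1245]):
  for z in(.068,.064,.06): print(q,z,w2px('side',[*q,z]),w2px('side',[q[0]+.005,q[1],z]))
# bar corners predicted (hole frame)
p=np.radians(-35);u=np.array([np.cos(p),np.sin(p)]);v=np.array([-u[1],u[0]])
for q in([.457,.126],[.4535,.1245]):
  print([w2px('side',[*(np.array(q)+a*u+b*v),z]).round(1).tolist() for a,b,z in((-.056,.022,.068),(-.056,-.022,.068),(.094,-.022,.068))])
```

```text
[0.457, 0.126] 0.068 [[220.61351796 185.39489166]] [[221.82023014 184.83192663]]
[0.457, 0.126] 0.064 [[220.7024072  186.29461746]] [[221.90708973 185.73134697]]
[0.457, 0.126] 0.06 [[220.79106163 187.19154296]] [[221.99372027 186.62797278]]
[0.4535, 0.1245] 0.068 [[220.00471662 186.00338854]] [[221.21393425 185.43877198]]
[0.4535, 0.1245] 0.064 [[220.09471998 186.90348496]] [[221.30189889 186.33856608]]
[0.4535, 0.1245] 0.06 [[220.18448507 187.80077444]] [[221.38963107 187.23555904]]
[[[204.8, 182.1]], [[204.1, 190.0]], [[247.8, 188.4]]]
[[[204.2, 182.7]], [[203.4, 190.7]], [[247.3, 189.0]]]
```

Run:
```python
from h import *
p=np.radians(-35);u=np.array([np.cos(p),np.sin(p)]);v=np.array([-u[1],u[0]])
d=np.load('pics/a3s.npz')['d'];dt=np.load('pics/a3t.npz')
for z in(.062,.065,.068):
  for px,a,b in(((204.5,184.5),-56,22),((205,191.8),-56,-22),((247.3,191.1),94,-22)):
    w=px2w('side',[px],z=z)[0,:2]*1000; print(z,(w-a*u-b*v).round(1))
for y in(185,187,189,190): print([int(1e3*px2w('side',[(x,y)],d=[d[y,x]])[0,2]) for x in range(206,224,2)])
for y in range(225,250,4): print([int(1e3*px2w('top',[(x,y)],d=[dt['d'][y,x]])[0,2]) for x in range(166,192,3)])
```

```text
0.062 [452.5 121.8]
0.062 [457.8 122.5]
0.062 [451.1 121.3]
0.065 [450.7 118.4]
0.065 [456.1 119.2]
0.065 [449.  118.3]
0.068 [449. 115.]
0.068 [454.4 116. ]
0.068 [447.  115.2]
[61, 66, 61, 60, 63, 61, 58, 63, 63]
[61, 63, 64, 65, 59, 65, 62, 53, 64]
[63, 60, 61, 64, 64, 63, 62, 64, 63]
[59, 66, 62, 65, 61, 63, 64, 62, 64]
[19, 23, 20, 21, 23, 23, 68, 212, 420]
[22, 19, 21, 22, 69, 69, 67, 69, 422]
[19, 23, 25, 71, 65, 65, 67, 63, 424]
[22, 20, 67, 66, 65, 69, 68, 70, 427]
[21, 22, 20, 67, 69, 68, 63, 67, 430]
[21, 24, 20, 21, 69, 68, 65, 62, 430]
[434, 433, 433, 433, 433, 431, 430, 431, 432]
```

Run:
```python
from h import *
im=np.load('pics/a3t.npz')['im'][215:255,160:200,::-1]
im=cv2.convertScaleAbs(im,alpha=2.2,beta=-170)
cv2.imwrite('pics/z5.png',cv2.resize(im,None,fx=15,fy=15,interpolation=cv2.INTER_CUBIC))
p=np.radians(-35);u=np.array([np.cos(p),np.sin(p)]);v=np.array([-u[1],u[0]])
print([ (w2px('top',[*(np.array([.457,.126])+a*u+b*v),.068])[0]-[160,215])*15 for a,b in((-.056,.022),(-.056,-.022),(0,0))])
```

```text
[array([154.98833978, 326.65118163]), array([354.77646573, 478.81600132]), array([452.91536595, 144.85385071])]
```

View pics/z5.png

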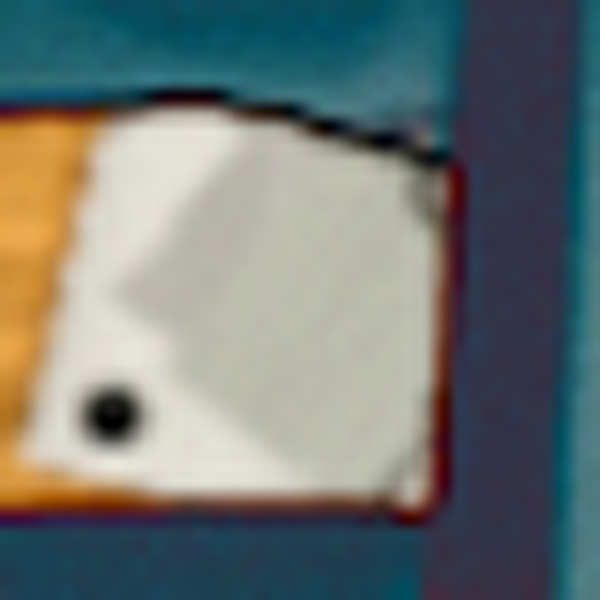

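The top crop shows the bar's left corner about 3 px (8 mm) nearer to -x than predicted, so the hole is at about (0.450, 0.125) and the pin at (0.4565, 0.125). I'll shift and lower to just above the pin, then look again.

Request:
play_rows --motion '[[1.0,[0.003,0,-0.008],0],[1.0,[0.006,0,-0.014],0],[1.0,[0.006,0,-0.019],0],[1.0,[0.006,0,-0.022],0],[1.0,[0.006,0,-0.022],0]]'

```text
time: 7.25
tool_pos: [0.493, 0.1013, 0.0545]
tool_rot: [0.627, -0.325, 0.628, 0.326]
contact_force: [-1.1, -0.4, -3.4]
gripper_width: 0.107
```

```bash
python3 look.py a4
python3 - <<'E'
from h import *
im=np.load('pics/a4t.npz')['im'][215:255,160:200,::-1]
im=cv2.convertScaleAbs(im,alpha=2.2,beta=-170)
a=cv2.resize(im,None,fx=10,fy=10,interpolation=cv2.INTER_CUBIC)
im=np.load('pics/a4s.npz')['im'][175:215,200:240,::-1]
im=cv2.convertScaleAbs(im,alpha=1.6,beta=-120)
cv2.imwrite('pics/z6.png',np.hstack([a,cv2.resize(im,None,fx=10,fy=10,interpolation=cv2.INTER_CUBIC)]))
for c in('side','top'):
  for n in('stop_hole','stop_grip'):
    print(c,n,[(np.round(x['at'],3).tolist(),round(x['score'],2)) for x in nets.landmark_of(c,n) if x['at'][1]>0][:4])
p=np.radians(-35);u=np.array([np.cos(p),np.sin(p)]);v=np.array([-u[1],u[0]])
print([ (w2px('top',[*(np.array([.4565,.125])+a*u+b*v),z])[0]-[160,215])*10 for a,b,z in((-.056,.022,.046),(-.056,-.022,.046),(0,0,.046))])
print([ (w2px('side',[*(np.array([.4565,.125])+a*u+b*v),z])[0]-[200,175])*10 for a,b,z in((-.056,.022,.046),(-.056,-.022,.046),(0,0,.046),(0,0,.02))])
E
```

```text
7.25 [0.493  0.1013 0.0545] [ 0.055 -0.055  2.034  0.     1.165 -0.902] 0.1065113131406509 [-1.08 -0.45 -3.44] [-0.064 -0.004  0.006]
bar yaw -35.16988344666333 -1.0 [ 0.0015 -0.0012]
top crop origin [158 178] x5
side crop origin [188 151] x5
side stop_hole [([0.459, 0.128, 0.042], 0.55), ([0.382, 0.385, -0.001], 0.3)]
side stop_grip [([0.485, 0.101, 0.06], 0.68)]
top stop_hole [([0.457, 0.128, 0.033], 0.53)]
top stop_grip [([0.489, 0.108, 0.064], 0.57), ([0.474, 0.118, 0.004], 0.42)]
[array([127.20122297, 221.60390594]), array([257.64565358, 320.89582205]), array([321.58132139, 102.94038739])]
[array([ 54.30069406, 121.51219527]), array([ 47.5002838 , 201.65629782]), array([211.37235648, 155.08072424]), array([217.02515703, 212.09107304])]
```

View pics/z6.png

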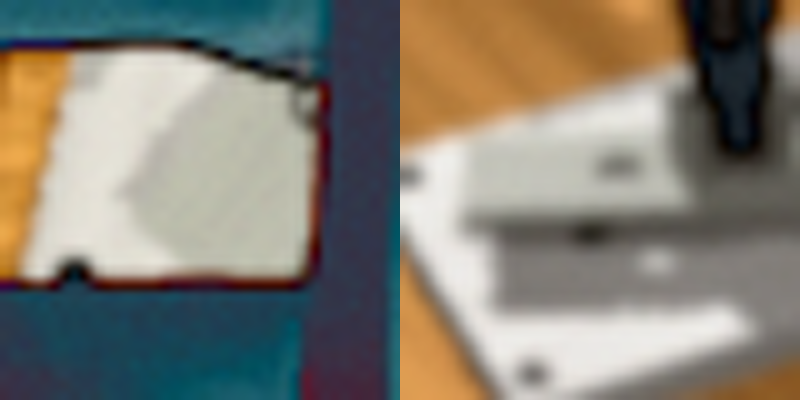

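Request:
play_rows --motion '[[1.0,[0,0,-0.002],0],[1.0,[0,0,-0.004],0],[1.0,[0,0,-0.004],0]]'

```text
time: 7.85
tool_pos: [0.4933, 0.1014, 0.0511]
tool_rot: [0.627, -0.325, 0.628, 0.326]
contact_force: [-0.8, -0.6, -4.6]
gripper_width: 0.103
```

Request:
play_rows --motion '[[1.0,[0,0,-0.001],0],[1.0,[0,0,-0.002],0],[1.0,[0,0,-0.002],0]]'

```text
time: 8.15
tool_pos: [0.4935, 0.1013, 0.0493]
tool_rot: [0.628, -0.326, 0.628, 0.326]
contact_force: [-0.1, 0.2, -3.8]
gripper_width: 0.102
```

Request:
play_rows --motion '[[1.0,[0,0,-0.001],0],[1.0,[0,0,-0.0015],0],[1.0,[0,0,-0.0015],0]]'

```text
time: 8.45
tool_pos: [0.4934, 0.1013, 0.0478]
tool_rot: [0.627, -0.326, 0.628, 0.326]
contact_force: [-0.3, -1.1, -3.9]
gripper_width: 0.104
```

Request:
play_rows --motion '[[1.0,[0,0,-0.001],0],[1.0,[0,0,-0.0015],0],[1.0,[0,0,-0.0015],0]]'

```text
time: 8.75
tool_pos: [0.4935, 0.1013, 0.0464]
tool_rot: [0.628, -0.326, 0.628, 0.326]
contact_force: [-0.9, 0.3, -4.3]
gripper_width: 0.107
```

Request:
play_rows --motion '[[1.0,[0,0,-0.001],0],[1.0,[0,0,-0.001],0]]'

```text
time: 8.95
tool_pos: [0.4935, 0.1014, 0.0454]
tool_rot: [0.628, -0.326, 0.628, 0.326]
contact_force: [-1.4, -0.2, -4.6]
gripper_width: 0.111
```

Request:
play_rows --motion '[[1.0,[0,0,-0.001],0],[1.0,[0,0,-0.001],0]]'

```text
time: 9.15
tool_pos: [0.4935, 0.1013, 0.0443]
tool_rot: [0.628, -0.326, 0.628, 0.326]
contact_force: [-1.5, -0.1, -2.4]
gripper_width: 0.106
```

Request:
play_rows --motion '[[1.0,[0,0,-0.001],0],[1.0,[0,0,-0.001],0]]'

```text
time: 9.35
tool_pos: [0.4935, 0.1014, 0.0434]
tool_rot: [0.628, -0.326, 0.628, 0.326]
contact_force: [-2.5, -1.0, -2.8]
gripper_width: 0.105
```

```bash
python3 look.py a5
python3 - <<'E'
from h import *
im=np.load('pics/a5t.npz')['im'][215:255,160:200,::-1]
im=cv2.convertScaleAbs(im,alpha=2.2,beta=-170)
a=cv2.resize(im,None,fx=10,fy=10,interpolation=cv2.INTER_CUBIC)
im=np.load('pics/a5s.npz')['im'][175:215,200:240,::-1]
im=cv2.convertScaleAbs(im,alpha=1.6,beta=-120)
cv2.imwrite('pics/z7.png',np.hstack([a,cv2.resize(im,None,fx=10,fy=10,interpolation=cv2.INTER_CUBIC)]))
E
```

```text
9.35 [0.4935 0.1014 0.0434] [ 0.055 -0.038  2.038 -0.     1.141 -0.902] 0.10462144073678274 [-2.48 -1.03 -2.8 ] [-0.128  0.423  0.1  ]
bar yaw -35.16409836017726 -1.0 [ 0.0003 -0.0003]
top crop origin [158 178] x5
side crop origin [188 151] x5
```

View pics/z7.png

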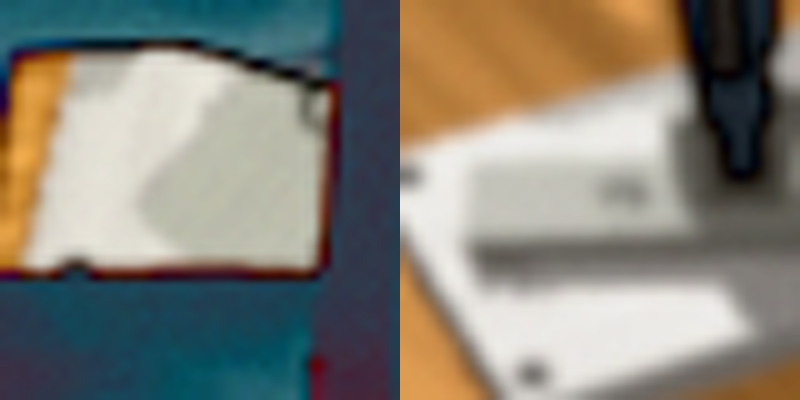

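Contact begins at TCP z = 0.043 with a sideways push of about (-2.5, -1) N and hardly any lift. That suggests the bevel is in the hole, so I'll give way towards -x and go on lowering gently.

Request:
play_rows --motion '[[1.0,[-0.0008,-0.0003,0],0],[1.0,[-0.0012,-0.0004,0],0]]'

```text
time: 9.65
tool_pos: [0.4931, 0.1011, 0.0438]
tool_rot: [0.628, -0.326, 0.627, 0.325]
contact_force: [-1.1, -0.6, -3.3]
gripper_width: 0.104
```

```bash
cat > st.py <<'E'
from plant import state
s=state();print(s['time'],s['tool_pos'].round(4),s['contact_force'].round(2),s['ft_torque'].round(3))
E
python3 st.py
```

```text
9.65 [0.4931 0.1011 0.0438] [-1.07 -0.65 -3.35] [-0.041 -0.045 -0.024]
```

Request:
play_rows --motion '[[1.0,[0,0,-0.001],0],[1.0,[0,0,-0.001],0]]'

```text
time: 9.85
tool_pos: [0.4927, 0.101, 0.0426]
tool_rot: [0.628, -0.326, 0.627, 0.325]
contact_force: [0.5, 0.3, -4.1]
gripper_width: 0.105
```

```bash
python3 st.py
```

```text
9.85 [0.4927 0.101  0.0426] [ 0.54  0.34 -4.09] [ 0.005 -0.048 -0.004]
```

Request:
play_rows --motion '[[1.0,[0,0,-0.001],0],[1.0,[0,0,-0.0015],0],[1.0,[0,0,-0.0015],0]]'

```text
time: 10.15
tool_pos: [0.4924, 0.101, 0.0409]
tool_rot: [0.628, -0.326, 0.628, 0.326]
contact_force: [0.1, 0.2, -3.2]
gripper_width: 0.103
```

```bash
python3 st.py
```

```text
10.15 [0.4924 0.101  0.0409] [ 0.14  0.2  -3.16] [-0.063 -0.049 -0.002]
```

Request:
play_rows --motion '[[1.0,[0,0,-0.001],0],[1.0,[0,0,-0.0015],0],[1.0,[0,0,-0.0015],0]]'

```text
time: 10.45
tool_pos: [0.4924, 0.101, 0.0394]
tool_rot: [0.628, -0.326, 0.628, 0.326]
contact_force: [-0.2, 0.0, -4.4]
gripper_width: 0.106
```

```bash
python3 st.py
```

```text
10.45 [0.4924 0.101  0.0394] [-0.16  0.04 -4.36] [ 0.016 -0.077  0.044]
```

Request:
play_rows --motion '[[1.0,[0,0,-0.0008],0],[1.0,[0,0,-0.0012],0],[1.0,[0,0,-0.0012],0]]'

```text
time: 10.75
tool_pos: [0.4926, 0.1009, 0.0391]
tool_rot: [0.628, -0.326, 0.628, 0.326]
contact_force: [-3.0, -0.7, 3.4]
gripper_width: 0.103
```

```bash
python3 st.py
```

```text
10.75 [0.4926 0.1009 0.0391] [-2.99 -0.66  3.44] [-0.021  0.648  0.058]
```

Request:
play_rows --motion '[[1.0,[0,0,-0.0008],0],[1.0,[0,0,-0.001],0],[1.0,[0,0,-0.001],0]]'

```text
time: 11.05
tool_pos: [0.4926, 0.1009, 0.039]
tool_rot: [0.627, -0.326, 0.628, 0.326]
contact_force: [-8.4, -0.6, 11.0]
gripper_width: 0.102
```

```bash
python3 st.py
```

```text
11.05 [0.4926 0.1009 0.039 ] [-8.41 -0.63 11.  ] [-0.172  1.247  0.037]
```

The stop comes at TCP z = 0.039. That matches the measured height when the fin was gripped on the table (0.0191) plus the 20 mm bed, so the bar should be down on the bed. I'll relieve the push and check.

Request:
play_rows --motion '[[1.0,[-0.0006,0,0.001],0],[1.0,[-0.001,0,0.0014],0],[1.0,[-0.001,0,0.0014],0]]'

```text
time: 11.35
tool_pos: [0.4922, 0.101, 0.039]
tool_rot: [0.628, -0.326, 0.627, 0.325]
contact_force: [1.1, -1.2, -0.0]
gripper_width: 0.104
```

```bash
python3 st.py; python3 look.py a6
python3 - <<'E'
from h import *
im=np.load('pics/a6t.npz')['im'][215:255,160:200,::-1]
im=cv2.convertScaleAbs(im,alpha=2.2,beta=-170)
a=cv2.resize(im,None,fx=10,fy=10,interpolation=cv2.INTER_CUBIC)
im=np.load('pics/a6s.npz')['im'][175:215,200:240,::-1]
im=cv2.convertScaleAbs(im,alpha=1.6,beta=-120)
cv2.imwrite('pics/z8.png',np.hstack([a,cv2.resize(im,None,fx=10,fy=10,interpolation=cv2.INTER_CUBIC)]))
E
```

```text
11.35 [0.4922 0.101  0.039 ] [ 1.08 -1.17 -0.01] [ 0.042 -0.137 -0.055]
11.35 [0.4922 0.101  0.039 ] [ 0.054 -0.036  2.045  0.     1.13  -0.903] 0.10373433862729811 [ 1.08 -1.17 -0.01] [ 0.042 -0.137 -0.055]
bar yaw -35.180790562925026 -1.0 [-0.0015  0.0013]
top crop origin [158 178] x5
side crop origin [188 151] x5
```

View pics/z8.png

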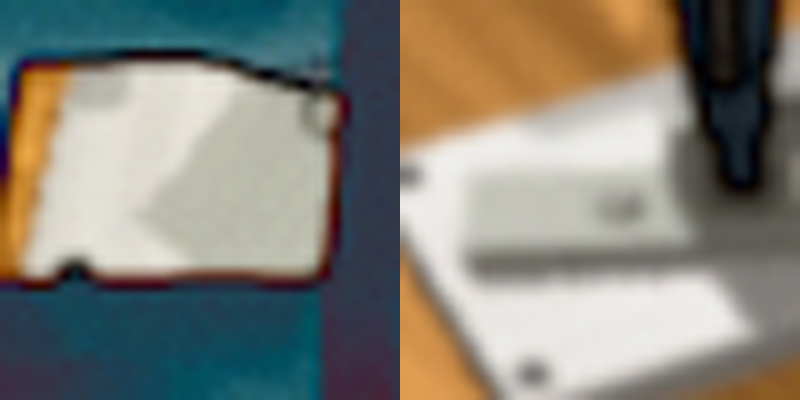

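The side crop shows the pin inside the hole at about (222,195) and the bar lying on the bed with no gap under it. I'll swing in small steps about the pin (fin to hole about 41 mm) and check forces as I go.

Request:
play_rows --motion '[[1.0,[0.001,0.0016,0],0.045],[1.0,[0.002,0.0031,0],0.09],[1.0,[0.002,0.0031,0],0.09]]'

```text
time: 11.75
tool_pos: [0.4939, 0.1042, 0.039]
tool_rot: [0.613, -0.354, 0.612, 0.353]
contact_force: [0.8, 0.0, 1.3]
gripper_width: 0.107
```

```bash
python3 st.py
```

```text
11.75 [0.4939 0.1042 0.039 ] [0.77 0.05 1.25] [ 0.096 -0.086  0.084]
```

Request:
play_rows --motion '[[1.0,[0.0009,0.0016,0],0.044],[1.0,[0.0017,0.0032,0],0.087],[1.0,[0.0017,0.0032,0],0.087]]'

```text
time: 12.05
tool_pos: [0.4955, 0.1074, 0.039]
tool_rot: [0.597, -0.38, 0.596, 0.38]
contact_force: [0.6, -0.3, 2.0]
gripper_width: 0.098
```

```bash
python3 st.py
```

```text
12.05 [0.4955 0.1074 0.039 ] [ 0.58 -0.29  2.04] [ 0.105 -0.132  0.13 ]
```

Request:
play_rows --motion '[[1.0,[0.0007,0.0016,0],0.044],[1.0,[0.0013,0.0033,0.0003],0.087],[1.0,[0.0013,0.0033,0.0003],0.087]]'

```text
time: 12.35
tool_pos: [0.4965, 0.1107, 0.039]
tool_rot: [0.58, -0.405, 0.58, 0.405]
contact_force: [0.9, 0.0, 1.3]
gripper_width: 0.107
```

```bash
python3 st.py
```

```text
12.35 [0.4965 0.1107 0.039 ] [0.94 0.03 1.27] [ 0.126 -0.019  0.116]
```

Request:
play_rows --motion '[[1.0,[0.0006,0.0017,0],0.044],[1.0,[0.0011,0.0034,0],0.087],[1.0,[0.0011,0.0034,0],0.087]]'

```text
time: 12.65
tool_pos: [0.4976, 0.114, 0.039]
tool_rot: [0.562, -0.43, 0.561, 0.43]
contact_force: [0.9, 0.5, 0.6]
gripper_width: 0.102
```

```bash
python3 look.py a7
python3 - <<'E'
from h import *
d=np.load('pics/a7s.npz')['im'][160:215,200:270,::-1]
cv2.imwrite('pics/z9.png',cv2.resize(cv2.convertScaleAbs(d,alpha=1.5,beta=-100),None,fx=10,fy=10,interpolation=cv2.INTER_CUBIC))
E
```

```text
12.65 [0.4976 0.114  0.039 ] [ 0.079 -0.015  2.025  0.     1.132 -1.227] 0.10195190511731245 [0.91 0.53 0.63] [ 0.082 -0.088  0.091]
bar yaw -15.137698348422063 -1.0 [0. 0.]
top crop origin [158 178] x5
side crop origin [188 151] x5
```

View pics/z9.png

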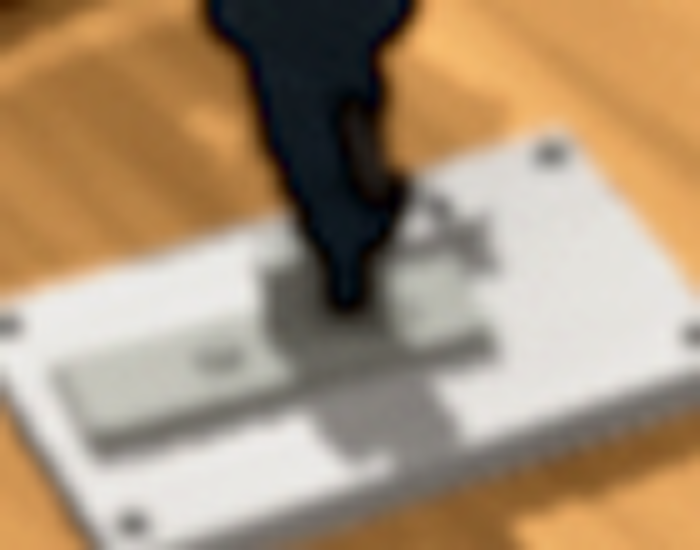

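Request:
play_rows --motion '[[1.0,[0.0003,0.0011,0],0.028],[1.0,[0.0005,0.0021,0],0.054],[1.0,[0.0005,0.0021,0],0.054]]'

```text
time: 13.05
tool_pos: [0.4981, 0.1161, 0.0391]
tool_rot: [0.549, -0.445, 0.549, 0.445]
contact_force: [1.0, 1.0, 1.2]
gripper_width: 0.104
```

```bash
python3 st.py
```

```text
13.05 [0.4981 0.1161 0.0391] [1.04 0.96 1.21] [ 0.031 -0.076  0.1  ]
```

Request:
play_rows --motion '[[1.0,[0.0001,0.0007,0],0.018],[1.0,[0.0001,0.0007,0],0.018]]'

```text
time: 13.25
tool_pos: [0.4982, 0.1168, 0.039]
tool_rot: [0.545, -0.45, 0.545, 0.45]
contact_force: [0.4, -0.1, 0.4]
gripper_width: 0.106
```

```bash
python3 st.py
```

```text
13.25 [0.4982 0.1168 0.039 ] [ 0.35 -0.09  0.43] [ 0.02  -0.14   0.067]
```

Request:
play_rows --motion '[[1.0,[0.0001,0.0005,0],0.013],[1.0,[0.0001,0.0005,0],0.013]]'

```text
time: 13.45
tool_pos: [0.4983, 0.1173, 0.0391]
tool_rot: [0.542, -0.454, 0.542, 0.454]
contact_force: [1.2, -0.6, 0.2]
gripper_width: 0.103
```

```bash
python3 look.py a8
python3 - <<'E'
from h import *
d=np.load('pics/a8s.npz')['im'][160:215,200:270,::-1]
cv2.imwrite('pics/z10.png',cv2.resize(cv2.convertScaleAbs(d,alpha=1.5,beta=-100),None,fx=10,fy=10,interpolation=cv2.INTER_CUBIC))
E
```

```text
13.45 [0.4983 0.1173 0.0391] [ 0.086 -0.012  2.021  0.     1.132 -1.308] 0.10338799944830321 [ 1.19 -0.6   0.25] [ 0.022 -0.112 -0.009]
bar yaw -10.163228924514527 -1.0 [-0.0001  0.0001]
top crop origin [158 178] x5
side crop origin [188 151] x5
```

View pics/z10.png

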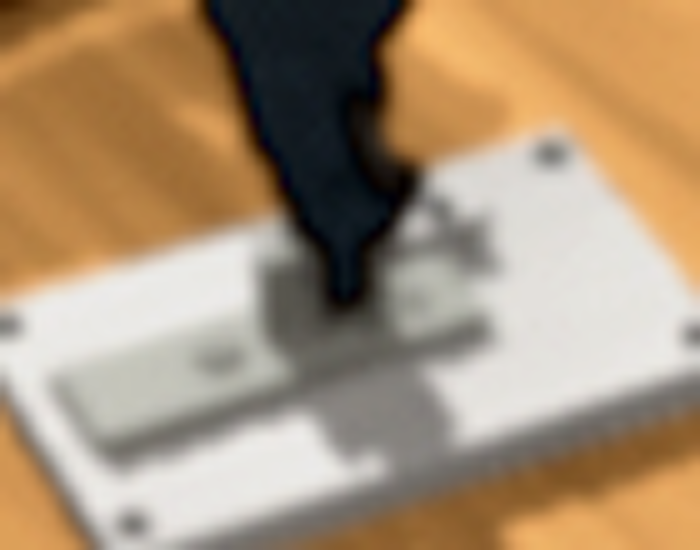

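View pics/ca8.png

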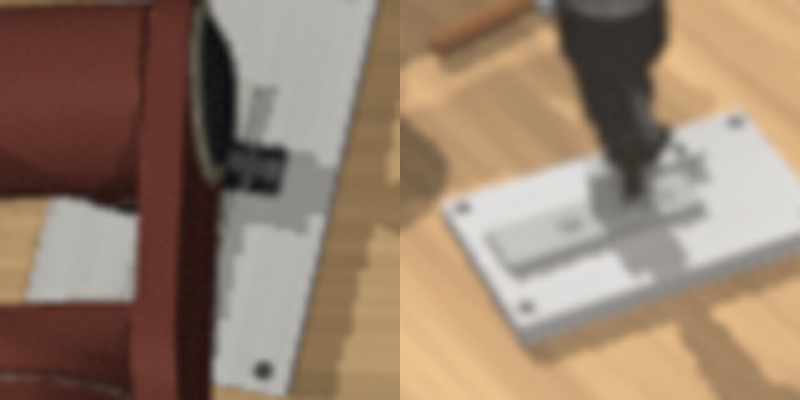

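Request:
play_rows --motion '[[0.6,[0,0,0],0],[0.5,[0,0,0],0],[0.5,[0,0,0],0],[0.5,[0,0,0],0],[0.5,[0,0,0.002],0]]'

```text
time: 14.05
tool_pos: [0.4979, 0.1173, 0.0408]
tool_rot: [0.542, -0.453, 0.543, 0.454]
contact_force: [-0.5, 0.1, -0.3]
gripper_width: 0.246
```

Request:
play_rows --motion '[[0.5,[0,0,0.01],0],[0.5,[0,0,0.03],0],[0.5,[0,0,0.06],0],[0.5,[0,0,0.1],0],[0.5,[0,0,0.14],0]]'

```text
time: 14.55
tool_pos: [0.4979, 0.1172, 0.1829]
tool_rot: [0.542, -0.454, 0.542, 0.454]
contact_force: [0.5, -0.1, -0.4]
gripper_width: 0.246
```

Request:
play_rows --motion '[[0.5,[0,-0.045,0.02],0],[0.5,[0,-0.09,0.02],0],[0.5,[0,-0.135,0.02],0],[0.5,[0,-0.18,0.02],0],[0.5,[0,-0.22,0.02],0]]'

```text
time: 15.05
tool_pos: [0.4981, -0.1048, 0.2024]
tool_rot: [0.543, -0.454, 0.542, 0.453]
contact_force: [0.9, 0.6, -0.8]
gripper_width: 0.25
```

```bash
python3 look.py a9
python3 - <<'E'
from h import *
d=np.load('pics/a9t.npz')['im'][155:265,155:245,::-1]
e=np.load('pics/a9s.npz')['im'][155:222,195:275,::-1]
a=cv2.resize(d,None,fx=5,fy=5,interpolation=cv2.INTER_CUBIC);b=cv2.resize(e,None,fx=4.2,fy=4.2,interpolation=cv2.INTER_CUBIC)
o=np.zeros((550,800,3),np.uint8);o[:550,:450]=a;o[:b.shape[0],455:455+b.shape[1]]=b
cv2.imwrite('pics/z11.png',o)
E
```

```text
15.05 [ 0.4981 -0.1048  0.2024] [-0.354 -0.212  1.911 -0.     1.44  -1.746] 0.24983812628431493 [ 0.9   0.61 -0.8 ] [0.005 0.031 0.018]
bar yaw -10.211965188262894 -1.0 [-0.0019 -0.0004]
top crop origin [158 178] x5
side crop origin [188 151] x5
```

View pics/z11.png

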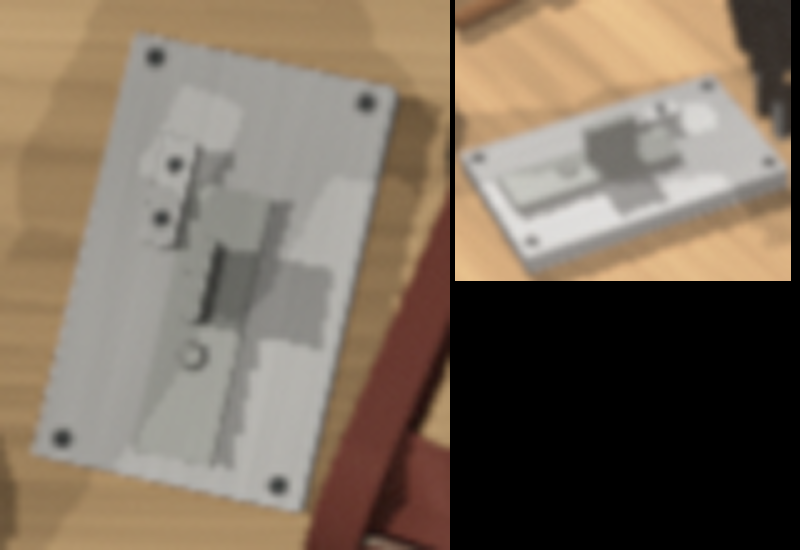

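```bash
cat > rect.py <<'E'
from h import *
import sys
def rect(tag,z,cam='top',yaw=-10.2,o=(.4585,.1245),s=.0004):
    im=np.load(f'pics/{tag}.npz')['im'][:,:,::-1]
    X,Y=np.meshgrid(np.arange(-.075,.125,s),np.arange(.06,-.05,-s))
    c,si=np.cos(np.radians(yaw)),np.sin(np.radians(yaw))
    P=np.stack([o[0]+c*X-si*Y,o[1]+si*X+c*Y,np.full_like(X,z)],-1).reshape(-1,3)
    m=w2px(cam,P).astype(np.float32).reshape(*X.shape,2)
    return cv2.remap(im,m[...,0],m[...,1],cv2.INTER_CUBIC)
a=rect(sys.argv[1],.028); b=rect(sys.argv[1],.034)
cv2.imwrite(sys.argv[2],np.vstack([a,b]))
E
python3 rect.py a9t pics/r1.png
```

```text
(no output)
```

View pics/r1.png

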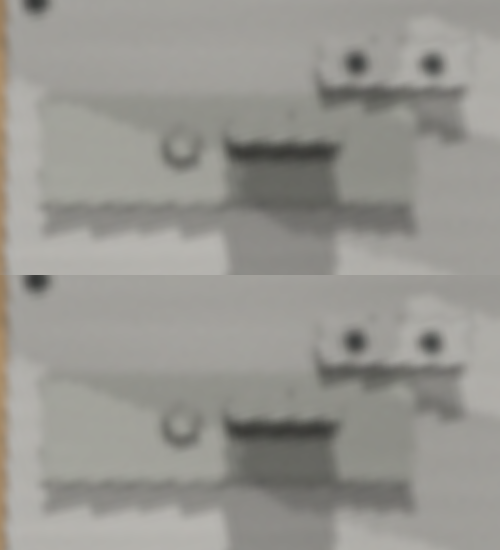

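Run:
```python
import sys; sys.argv=['x','a9t','pics/r1b.png']
from rect import *
def edge(img,x0,x1,y0,y1,sign):
    g=cv2.GaussianBlur(cv2.cvtColor(img,cv2.COLOR_BGR2GRAY).astype(float),(0,0),2)
    gy=np.gradient(g,axis=0)[y0:y1,x0:x1]*sign; gy=np.clip(gy,0,None)**2
    y=(gy*np.arange(y0,y1)[:,None]).sum(0)/gy.sum(0); x=np.arange(x0,x1)
    p=np.polyfit(x,y,1); r=y-np.polyval(p,x); k=abs(r)<1.5*r.std(); p=np.polyfit(x[k],y[k],1)
    return 'angle %.2f deg'%-np.degrees(np.arctan(p[0])), 'y mm at x=0: %.1f'%(60-.4*np.polyval(p,187)),'rms px %.2f'%r.std()
for t in('a9t',):
  a=rect(t,.028);b=rect(t,.034);c=rect(t,.02)
  print('bar lower edge',edge(a,50,400,196,212,-1)); print('bar lower L',edge(a,50,215,196,212,-1))
  print('bar upper edge',edge(a,60,300,88,105,-1),edge(a,60,300,88,105,1))
  print('fence face',edge(b,325,460,84,104,-1))
  print('fin edge',edge(a,235,330,140,160,-1))
a0=rect('t0',.02); b0=rect('t0',.034)
print('slot',edge(a0,210,260,140,160,-1))
# bed edges via wide rect
import rect as r
```

```text
bar lower edge ('angle 0.52 deg', 'y mm at x=0: -20.5', 'rms px 1.94')
bar lower L ('angle 0.18 deg', 'y mm at x=0: -20.7', 'rms px 0.76')<stdin>:6: RuntimeWarning: invalid value encountered in divide
Traceback (most recent call last):
TypeError: expected non-empty vector for x
```

Run:
```python
from h import *
for tag in('t0','a9t'):
    im=np.load(f'pics/{tag}.npz')['im'][:,:,::-1]; z=.02
    g=None
    X,Y=None,None
    s=.0005;yaw=np.radians(-10.2);o=(.4585,.1245)
    xs=np.arange(-.09,.19,s);ys=np.arange(.1,-.1,-s);X,Y=np.meshgrid(xs,ys)
    def warp(z):
        P=np.stack([o[0]+np.cos(yaw)*X-np.sin(yaw)*Y,o[1]+np.sin(yaw)*X+np.cos(yaw)*Y,np.full_like(X,z)],-1).reshape(-1,3)
        m=w2px('top',P).astype(np.float32).reshape(*X.shape,2); return cv2.GaussianBlur(cv2.remap(im,m[...,0],m[...,1],cv2.INTER_CUBIC).astype(float),(0,0),2.5)
    def edge(G,x0,x1,y0,y1,name,col):
        i=(xs>=x0)&(xs<=x1); j=(ys>=y0)&(ys<=y1)
        g=np.gradient(G[...,col],axis=0)[j][:,i]; y=ys[j][np.argmax(abs(g),0)]; x=xs[i]
        for _ in range(3):
            p=np.polyfit(x,y,1); r=y-np.polyval(p,x); k=abs(r)<max(2*r.std(),.0006); x,y=x[k],y[k]
        print(tag,name,'ang %.2f'%np.degrees(np.arctan(p[0])),'y0 %.1f'%(p[1]*1e3),'rms %.2f'%(1e3*r.std()),len(x))
    G=warp(.02); G[...,1]=G.max(2)-G.min(2)
    edge(G,-.06,.155,.068,.083,'bed +y',1); edge(G,-.06,.05,-.083,-.068,'bed -y',1); edge(G,-.06,.155,-.083,-.068,'bed -y all',1)
    if tag=='a9t':
        G=warp(.028)
        edge(G,-.05,.012,-.027,-.017,'bar -y',0);edge(G,-.05,.09,-.027,-.017,'bar -y all',0)
        edge(G,-.05,.045,.017,.027,'bar +y',0); 
        G=warp(.034); edge(G,.055,.11,.018,.028,'fence',0)
        G=warp(.067);edge(G,.022,.058,-.004,.012,'fin',0)
    else:
        G=warp(.034); edge(G,.055,.11,.018,.028,'fence',0)
        G=warp(.02); edge(G,-.01,.045,-.008,0.0,'slot-',0);edge(G,0.01,.045,0.0,.008,'slot+',0)
```

```text
t0 bed +y ang -0.37 y0 76.9 rms 0.23 430
t0 bed -y ang -0.36 y0 -76.4 rms 0.20 220
t0 bed -y all ang -0.33 y0 -76.4 rms 0.20 430
t0 fence ang -0.41 y0 24.9 rms 0.22 91
t0 slot- ang 0.40 y0 -2.9 rms 0.28 90
t0 slot+ ang -0.19 y0 5.0 rms 0.18 70
a9t bed +y ang -0.39 y0 76.6 rms 0.23 419
a9t bed -y ang -0.35 y0 -76.4 rms 0.19 220
a9t bed -y all ang -0.32 y0 -76.4 rms 0.19 430
a9t bar -y ang 0.05 y0 -20.7 rms 0.25 114
a9t bar -y all ang -0.59 y0 -21.5 rms 1.46 268
a9t bar +y ang 0.21 y0 22.3 rms 0.30 164
a9t fence ang -0.14 y0 24.4 rms 0.24 102
a9t fin ang -0.00 y0 -3.5 rms 0.00 69
```

Run:
```python
from h import *
d=np.load('pics/a9t.npz')['d'];yaw=np.radians(-10.1);u=np.array([np.cos(yaw),np.sin(yaw)]);v=np.array([-u[1],u[0]]);o=np.array([.4585,.1245])
for x0,x1 in((-.05,-.015),(.068,.09),(.10,.14)):
    Q=[o+x*u+y*v for x in np.linspace(x0,x1,12) for y in np.linspace(-.015,.012,8)]
    p=np.unique(w2px('top',[[*q,.028] for q in Q]).round().astype(int),axis=0)
    print(x0,x1,'z med',np.median(px2w('top',p,d=d[p[:,1],p[:,0]])[:,2]),len(p))
for n in('presser','cutter','brush','shaker','bowl','scraper','jar'):
    print(n,[(np.round(x['at'],3).tolist(),round(x['score'],2)) for x in nets.landmark_of('top',n)][:2])
a=np.load('pics/t0.npz')['im'];b=np.load('pics/a9t.npz')['im'];print(cv2.imwrite('pics/d.png',cv2.absdiff(a,b)))
print(state()['contact_force'],workorder.job_done())
```

```text
-0.05 -0.015 z med 0.029763353834111453 96
0.068 0.09 z med 0.030561815646688126 76
0.1 0.14 z med 0.022071872460124976 96
presser [([0.479, -0.169, 0.002], 0.71)]
cutter [([0.776, -0.073, 0.001], 0.52)]
brush [([0.6, 0.402, -0.002], 0.59)]
shaker []
bowl [([0.386, 0.388, 0.0], 0.66)]
scraper [([0.468, -0.344, -0.002], 0.79)]
jar [([0.698, -0.368, 0.001], 0.87)]
True
the job is handed in; nothing more can be done
[0.47851919 0.11697677 0.18487905] None
```

View pics/d.png

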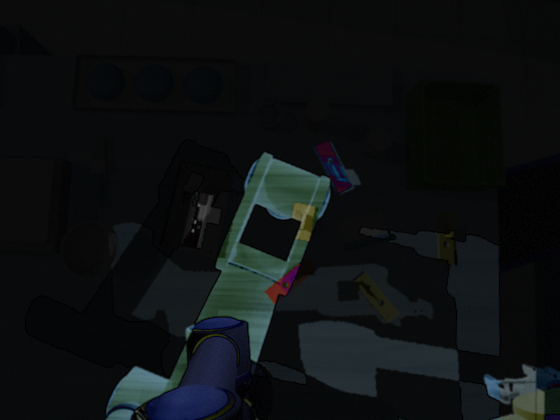

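The swing stop is fitted and the job is handed in at about 15 s of the 64 s allowed. I gripped the steel bar by its fin, lowered it until the hole dropped over the pin, and gave way about 1 mm along the slot when the pin's bevel touched. After it seated on the bed I swung it about 25° round the pin to the fence, released it and withdrew upwards.

**What the last checks showed**
- **Position:** The pin is in the hole, and the fin is on the fence block's side of the pin.
- **Height:** The bar's top reads 8 mm above the bed at both ends (depth 30 mm against the bed's 22 mm), so it lies flat.
- **Angle:** The bar's edge measures about 0.3 to 0.6° towards the fence, measured against the bed's edges.
- **Forces:** The highest reading was about 15 N of vertical push at seating, eased straight away. The fence was never felt in the force readings.

**What disagreed or was not confirmed**
- **Camera:** The side camera put the bar a few millimetres lower than the top camera while it was held up. The touch-down height settled where it really was.
- **Fence clearance:** The gap to the fence could not be measured to better than about 1 mm.
- **Other objects:** In the top picture the networks found all the bystanders except the shaker. The before/after difference picture shows only the arm, its shadows and the bar as changed. I viewed that picture only after handing in.

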